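# Shut the clipper-blade box past its spring catch

### The job

Shut and lock the green clipper-blade box: press its black spring plate down with the fingertips and, while it is held down, push the red tab so that the lid slides past the locking pin, then on until the lid is fully home and the pin has sprung back up behind it. Only press and push, gently: pinch and lift nothing, and leave the glass jar, the yellow tick remover and the flea comb where they are. Finish with the hand clear of everything.

Things in the scene. Friction and masses are not known exactly. Their poses are not given: they have to be found in the camera images.
- bladebox: Green steel box fixed to the bench. Frame: origin on the bench, z up, y along the lid's travel, robot towards -x. Box: x -15 to 95, y -135 to 135 mm, 50 mm high (lip on its far edge 60). Open well with blades in the -y half; closed deck, where the open lid parks, in the +y half. Grey catch housing under the press plate: x -82 to -15, y -40 to 62, 28 mm high.
- lid (a joint): How far the sliding lid stands open, m: 0 = fully home over the well at its stop, 0.12 = wide open. Shuts towards -y of the box, stays where left, slides at about 1.5 N. The locking pin stops it at 0.056; with the pin 6 mm or more down it passes. From 0.056 to 0.004 its lug lies over the pin and keeps it down; below 0.004 the pin is free to spring up behind the lug.
- tab_face (a point): Point on the pushing face (looks to +y of the box) of the lid's red upright tab, 70 mm above the bench; box frame x = -58 mm, y = -54 mm + lid value. Tab: 6 mm thick (to the -y side), 52 to 88 mm above the bench, reaching 22 mm from this point towards -x and 46 mm towards +x, to the lid's edge. It passes 6 mm above the press plate.
- lug_top (a point): Centre of the top of the lid's red lug, 63 mm above the bench. The lug runs from the tab 40 mm towards +y along the lid's edge: 18 mm wide (box x -30 to -12 mm), 12 mm high, its underside 51 mm above the bench. Box frame y = -40 mm + lid value. The lid's steel plate lies at x -12 to 90 mm, 51 to 55 mm above the bench.
- catch (a joint): How far the spring catch (black press plate and brass locking pin, one piece) is pressed down, m: 0 = sprung up, 0.010 = fully down. The spring takes about 2 N to start and 6.5 N fully down.
- pad_top (a point): Centre of the top of the black press plate, 46 mm above the bench when up; sinks with it. Box frame x about -58, y = 12 mm. The plate is 50 mm along the box's x (-82 to -32 mm), 80 mm along its y (40 mm either side of this point), 5 mm thick.
- pin_top (a point): Centre of the top of the brass locking pin on the plate's lid side, 57 mm above the bench when up; sinks with the plate. 12 mm square; box frame x -29 to -17, y -16 to -4 mm.
- jar: Empty clear glass jar, open, upright, 72 mm across the rim, 100 mm high; loose; origin under its centre. Leave alone.
- tick_remover: Yellow plastic tick remover lying flat, 115 mm long along its x, 20 mm wide, about 14 mm high; loose; origin under its middle. Leave alone.
- flea_comb: Steel flea comb lying flat, 110 mm along its x, 45 mm along its y, 8 mm high; loose; origin under its middle. Leave alone.

How it is judged:
On the way, in this order (a step that is already met when the one before it is completed fails the run):
1. the fingers hold the press plate down while the lid has not yet passed the pin (value of joint catch above 0.005 m and contact force between the fingers and catch above 0.8 N and value of joint lid above 0.0535 m), for 0.05 s.
2. the lid slides past: its lug lies over the lowered pin (value of joint lid between 0.006 and 0.048 m and value of joint catch above 0.004 m), for 0.05 s.
At the end, for the whole second after the job is handed in: The lid is within 4 mm of fully home, the catch is up again (within 2 mm) behind the lid's lug, and jar, tick remover and comb are within 15 mm of where they stood (value of joint lid below 0.004 m and value of joint catch below 0.002 m and distance of each of jar, tick_remover, flea_comb from where it was at the start of the episode below 0.015 m); the robot touches nothing.
It fails at once if the glass jar is moved more than 15 mm or lifted (distance of jar from where it was at the start of the episode above 0.015 m or height (world z) of jar above 0.01 m).
It fails at once if the tick remover is moved more than 15 mm or lifted (distance of tick_remover from where it was at the start of the episode above 0.015 m or height (world z) of tick_remover above 0.01 m).
It fails at once if the flea comb is moved more than 15 mm or lifted (distance of flea_comb from where it was at the start of the episode above 0.015 m or height (world z) of flea_comb above 0.01 m).
It fails at once if the lid or its tab is pinched or shoved with more than 35 N (contact force between the fingers and lid above 35 N).
It fails at once if the catch is pressed with more than 40 N (contact force between the fingers and catch above 40 N).
It also fails if it takes over 35 s, if anything falls off the work surface, if the arm or the gripper's body presses on something with over 40 N, if the wrist force passes 120 N, or if a joint passes its speed limit or range.

### The arm

A 7-joint arm with a two-finger parallel gripper is mounted at the origin on the work surface. World frame = base frame: x ahead of the robot, y to its left, z up, the work surface at z = 0. Lengths are in m, angles in rad, forces in N, time in s.
With the tool pointing down it reaches from about 0.425 to 1.025 m from the base axis. Payload 3.6 kg.
Tool frame: the origin (TCP) lies midway between the tips of the shut fingers; the grasp point (between the pads) lies 19 mm behind it; z points along the fingers, y is the line along which they close (so a half turn about z gives the same grasp; the last joint's range is limited). The gripper opens to 85 mm and grips with 20 to 120 N. Pads are 22 mm wide; open, the fingers measure 114 mm over their backs; the gripper's body (76 mm by 85 mm) begins 54 mm behind the grasp point. The pads swing forward as they close: fully open they stand 13 mm farther back than shut.
Start: joints at [-0.093, 0.591, 0.048, 1.609, -0.033, 0.943, -0.034], TCP at [0.725, 0, 0.231] pointing down, gripper open.
Joint ranges: [-2.69, 2.69], [-0.47, 2.24], [-1.27, 1.36], [0.19, 2.51], [-1.53, 4.68], [0.08, 2.07], [-3.09, 3.09]. Speed limits (rad/s): [2.57, 2.57, 3.14, 3.14, 3.14, 3.14, 3.14].

### API

Orientations are given as a unit quaternion [w, x, y, z].
In Python, from cell import bot gives the robot as it stands.
- The arm moves only by the tool move_arm, never from a script. Its argument "rows" is a list of rows, each an object of numbers: "ax", "ay", "az": the turn, a rotation vector about the tool's x, y, z in degrees; "dx", "dy", "dz": the shift along the tool's x, y, z in m; "claw": the opening, from 0 (shut) to 1 (fully open). A call has 1 to 8 rows; each row shifts and turns the commanded pose from where the row before left it, along the tool's axes as they then stand; what a row does not reach is not made up. A row lasts 1/12 s, in which the tool goes at most 41.7 mm and 7.16 degrees, less where a joint would pass 70% of its speed; a pose out of reach is approached as far as the arm can. A call is refused whole if a number of a shift passes 0.0417 or a number of a turn 7.16, either way. A call with a gripper value outside its range is refused whole. The fingers move at their own pace and stop on an object; "grip_force" is the grip in N (left out, the last holds). Time passes only in rows, so rows that do not move let the fingers close. It gives the time, the measured TCP pose, the force, the opening and the grip force at its end, in the units of the state.
- bot.observe(): the state, without advancing time (a new reading comes with each control period).
- bot.read_camera(name): name is "scene" or "side" or "wrist"; returns a dict with "image" (400x640x3 uint8, red, green, blue), "range_z" (400x640 float32, m along the optical axis (not along the pixel's ray), 0 where there is no reading), "K" (3x3 intrinsics, pixels), "k1" (the pictures are not rectified: a ray, as slopes to the right and down, at radius r is drawn at 1 + k1 r^2 times it, then the intrinsics apply), "view" (4x4, takes a point from world to camera coordinates); the wrist camera has in their place "tool_from_camera" (4x4, takes a point from camera to tool coordinates, whose origin is the TCP and whose axes are the flange's). Camera axes: x right, y down, z forward; pixel columns grow to the right and rows downward; lengths in m; the calibration is good to about 2 mm. A picture is of the moment at which its call begins: read the wrist's pose just before it.
- bot.hand_in(): hands the job in; it is judged then, once.
The state is a dict: "time_s": time; "joint_pos": joint angles; "joint_velocities": joint speeds; "joint_torque": joint torques, N m; "position": TCP position; "ee_rot": TCP orientation; "contact_force": force on the tool from outside, world axes, zero at the start; "torque": the same for the moment, N m; "width": finger opening in m; "finger_force": force on a finger pad.
Only numpy, scipy, OpenCV 4.12 (cv2) and the standard library are available. Lean on these libraries where they do the work, as an engineer would, in place of code of your own. Each camera call takes 0.05 s, during which the arm holds its last target. There are 200 camera calls.

## Working session

There is one attempt and no reset: what is moved stays moved. The work goes in short steps, Python scripts to look and compute and a tool call to move; the robot and the scene stay as the last step left them, time stands still between calls to the robot, and variables do not carry over. Pictures are saved under pics/ and viewed, at most 10 in all, crops included, and the job is handed in when it is done.

Besides the shell and the picture viewer there is one more tool, called after "Emit:" as a command line: name --argument value ..., lists and objects as JSON in quotes. move_arm: Moves the arm, as the interface text tells. Its arguments: {"type":"object","properties":{"rows":{"type":"array","items":{"type":"object","properties":{"ax":{"type":"number"},"ay":{"type":"number"},"az":{"type":"number"},"dx":{"type":"number"},"dy":{"type":"number"},"dz":{"type":"number"},"claw":{"type":"number"}}}},"grip_force":{"type":"number"}},"required":["rows"]}

```bash
mkdir -p pics; cat > h.py <<'E'
import numpy as np, cv2
from cell import bot
def pts(c, T=None):
    """world point for each pixel from depth"""
    h,w=c["range_z"].shape; K=np.array(c["K"]);k1=c["k1"]
    u,v=np.meshgrid(np.arange(w),np.arange(h))
    uv=np.stack([u,v],-1).reshape(-1,1,2).astype(float)
    n=cv2.undistortPoints(uv,K,np.array([k1,0,0,0,0.])).reshape(h,w,2)
    z=c["range_z"]; P=np.dstack([n*z[...,None],z,np.ones_like(z)])
    if T is None: T=np.linalg.inv(np.array(c["view"]))
    return (P@T.T)[...,:3]
E
python3 - <<'E'
from h import *
s=bot.observe(); print({k:np.round(v,3) for k,v in s.items()})
for n in("scene","side"):
    c=bot.read_camera(n); cv2.imwrite(f"pics/{n}0.png",c["image"][...,::-1]); print(n,np.linalg.inv(c["view"])[:3,3], c["k1"])
    P=pts(c);hsv=cv2.cvtColor(c["image"],cv2.COLOR_RGB2HSV)
    for nm,lo,hi in(("green",(40,80,40),(85,255,255)),("red",(0,140,70),(8,255,255)),("yellow",(22,130,90),(34,255,255)),("dark",(0,0,0),(180,255,45))):
        m=(cv2.inRange(hsv,lo,hi)>0)&(c["range_z"]>0)
        k,l,st,ce=cv2.connectedComponentsWithStats(m.astype(np.uint8))
        for i in range(1,k):
            if st[i,4]>120:
                q=P[l==i];print(n,nm,st[i],np.round(np.percentile(q,[2,50,98],axis=0),3).tolist())
E
```

```text
{'time_s': np.float64(0.0), 'joint_pos': array([-0.094,  0.592,  0.048,  1.61 , -0.033,  0.943, -0.034]), 'joint_velocities': array([ 0.001, -0.001,  0.001,  0.002,  0.   , -0.   , -0.001]), 'joint_torque': array([ 0.0000e+00, -5.4868e+01,  1.5470e+00, -1.9812e+01,  9.0000e-03,
        9.0000e-03, -0.0000e+00]), 'position': array([0.724, 0.   , 0.23 ]), 'ee_rot': array([-0.001,  0.707,  0.707, -0.001]), 'contact_force': array([ 0.452, -0.139,  0.399]), 'torque': array([0.008, 0.011, 0.002]), 'finger_force': np.float64(0.0), 'width': np.float64(0.086)}
scene [1.0065838  0.31160826 0.53199209] -0.047855993779455874
scene green [ 233  168  150  121 3428] [[0.524, -0.102, 0.004], [0.611, 0.127, 0.05], [0.67, 0.171, 0.062]]
scene red [342 176  24  40 406] [[0.492, 0.066, 0.047], [0.537, 0.096, 0.067], [0.556, 0.123, 0.089]]
scene yellow [403 261  36  49 424] [[0.552, 0.252, 0.006], [0.596, 0.26, 0.008], [0.656, 0.271, 0.012]]
scene dark [149   0  74  13 715] [[0.72, -0.01, 0.428], [0.753, 0.02, 0.433], [0.761, 0.034, 0.438]]
scene dark [244   0  19  17 150] [[-0.442, -0.924, -0.013], [-0.
[... 1743 characters left out ...]
] [[-0.114, -0.587, 0.012], [-0.111, -0.57, 0.058], [-0.108, -0.556, 0.102]]
side dark [291 150  60  32 534] [[0.529, -0.107, 0.01], [0.591, -0.095, 0.03], [0.631, -0.034, 0.047]]
side dark [ 603  184   37   81 1880] [[0.034, -0.023, 0.085], [0.062, 0.019, 0.12], [0.066, 0.055, 0.174]]
side dark [327 207  38  39 576] [[0.474, 0.029, 0.044], [0.498, 0.055, 0.047], [0.528, 0.105, 0.049]]
side dark [ 559  211   81   98 2893] [[0.004, -0.094, 0.013], [0.057, 0.035, 0.034], [0.086, 0.085, 0.068]]
side dark [552 227  88  92 404] [[-0.002, -0.038, 0.001], [0.09, 0.066, 0.008], [0.111, 0.11, 0.013]]
side dark [246 244  71  35 470] [[0.554, 0.112, 0.009], [0.599, 0.162, 0.027], [0.667, 0.175, 0.044]]
```

```bash
python3 - <<'E'
import cv2,numpy as np
a=cv2.imread("pics/scene0.png")[140:340,200:460];b=cv2.imread("pics/side0.png")[130:350,200:460]
a=cv2.resize(a,None,fx=1.5,fy=2.2)
a=cv2.resize(cv2.imread("pics/scene0.png")[145:325,210:450],(400,300),interpolation=cv2.INTER_CUBIC)
b=cv2.resize(cv2.imread("pics/side0.png")[145:345,180:447],(400,300),interpolation=cv2.INTER_CUBIC)
cv2.imwrite("pics/c0.png",np.hstack([a,b]))
E
```

```text
(no output)
```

View pics/c0.png

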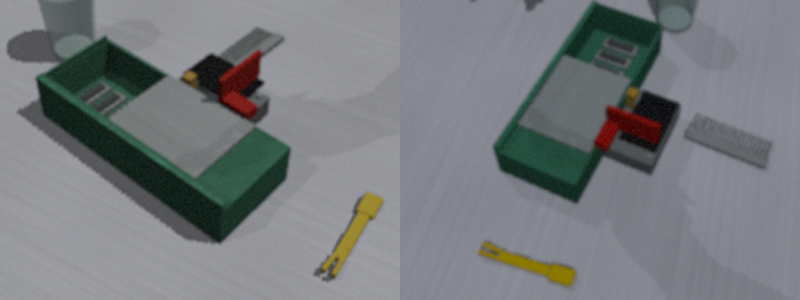

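The crops show the green box with its lid over the deck. The red tab is around (345,125) in the right crop, about halfway along the black plate. The jar is beyond the -y end, the comb lies on the robot side and the yellow remover on the +y side. Next I'll get the box pose from the points.

```bash
python3 - <<'E'
from h import *
G=[];R=[];D=[];A=[]
for n in("scene","side"):
    c=bot.read_camera(n);P=pts(c);hsv=cv2.cvtColor(c["image"],cv2.COLOR_RGB2HSV)
    ok=(c["range_z"]>0)&(P[...,0]>.42)&(P[...,0]<.72)&(P[...,1]>-.15)&(P[...,1]<.2)&(P[...,2]<.11)
    g=cv2.erode(cv2.inRange(hsv,(40,60,25),(90,255,255)),np.ones((2,2)))>0
    r=cv2.inRange(hsv,(0,140,60),(8,255,255))>0
    d=(cv2.inRange(hsv,(0,0,0),(180,255,50))>0)&(np.abs(P[...,2]-.046)<.004)&(P[...,0]<.54)&(P[...,1]>0)
    G.append(P[ok&g&(P[...,2]>.012)]);R.append(P[ok&r]);D.append(P[ok&d])
    o,(w,h),a=cv2.minAreaRect(G[-1][:,:2].astype(np.float32));print(n,np.round(o,4),w,h,a)
G,R,D=map(np.vstack,(G,R,D))
o,(w,h),a=cv2.minAreaRect(G[:,:2].astype(np.float32));print(o,w,h,a)
# rotate so that long side = box y
b=cv2.boxPoints((o,(w,h),a)); e=b[1]-b[0]; f=b[2]-b[1]; y=e if np.hypot(*e)>np.hypot(*f) else f
y=y/np.hypot(*y); y=y*np.sign(y[1]); x=np.array([y[1],-y[0]])
org=np.array(o)-.040*x; print("yaw",np.degrees(np.arctan2(x[1],x[0])),"origin",org)
B=lambda Q:np.c_[(Q[:,:2]-org)@x,(Q[:,:2]-org)@y,Q[:,2]]
p=[1,10,50,90,99]
print("G",np.round(np.percentile(B(G),p,axis=0)*1e3))
t=B(R);print("tab z>.07",np.round(np.percentile(t[t[:,2]>.072],p,axis=0)*1e3));print("lug",np.round(np.percentile(t[t[:,2]<.068],p,axis=0)*1e3))
print("plate",np.round(np.percentile(B(D),p,axis=0)*1e3))
q=R[R[:,2]>.075][:,:2];v=cv2.fitLine(q.astype(np.float32),cv2.DIST_HUBER,0,.01,.01).ravel();print("tab yaw",np.degrees(np.arctan2(v[1],v[0])))
np.savez("box.npz",org=org,x=x,y=y)
E
```

```text
scene [0.5952 0.0329] 0.2691555619239807 0.10937906801700592 78.22665405273438
side [0.5919 0.0332] 0.2702654302120209 0.10806290805339813 78.05744171142578
(0.5938259959220886, 0.032866112887859344) 0.2703564167022705 0.11214804649353027 78.17789459228516
yaw -11.822106 origin [0.55467446 0.04106106]
G [[ -16. -133.   13.]
 [ -11. -131.   20.]
 [  60.   82.   48.]
 [  95.  133.   59.]
 [  95.  134.   62.]]
tab z>.07 [[-79.  40.  72.]
 [-71.  42.  75.]
 [-46.  45.  85.]
 [-19.  46.  89.]
 [-13.  47.  90.]]
lug [[-77.   9.  46.]
 [-61.  45.  59.]
 [-25.  55.  63.]
 [-15.  77.  65.]
 [-12.  80.  68.]]
plate [[-82. -25.  43.]
 [-78. -20.  45.]
 [-58.   1.  47.]
 [-37.  48.  48.]
 [-32.  51.  49.]]
tab yaw -11.19603
```

Emit:
move_arm --rows '[{"dx": 0.0205,"dy": -0.0353,"claw": 0},{"dx": 0.0205,"dy": -0.0353,"claw": 0},{"dx": 0.0205,"dy": -0.0353,"claw": 0},{"dx": 0.0205,"dy": -0.0353,"claw": 0},{"dx": 0.0205,"dy": -0.0353,"claw": 0},{"dx": 0.0205,"dy": -0.0353,"claw": 0},{"az": 5.9,"claw": 0},{"az": 5.9,"claw": 0}]'

```text
validation failed for argument at $.ro...
```

Emit:
move_arm --rows '[{"dz": 0.03,"claw": 0},{"dz": 0.03,"claw": 0},{"dz": 0.03,"claw": 0},{"claw": 0},{"claw": 0}]'

```text
validation failed for argument at $.ro...
```

```bash
cat >> h.py <<'E'
from scipy.spatial.transform import Rotation as Ro
def where():
    s=bot.observe();b=np.load("box.npz");p=s["position"]-np.r_[b["org"],0]
    R=Ro.from_quat(np.roll(s["ee_rot"],-1)).as_matrix()
    print("t",round(float(s["time_s"]),2),"box mm",np.round([p[:2]@b["x"]*1e3,p[:2]@b["y"]*1e3,p[2]*1e3],1),"F",np.round(s["contact_force"],1),"w",s["width"])
    X=np.r_[b["x"],0];Y=np.r_[b["y"],0];print(" tool axes in box",np.round(np.array([X,Y,[0,0,1]])@R,3).tolist())
def lid():
    b=np.load("box.npz")
    for n in("scene","side"):
        c=bot.read_camera(n);P=pts(c);hsv=cv2.cvtColor(c["image"],cv2.COLOR_RGB2HSV)
        m=(cv2.inRange(hsv,(0,140,60),(8,255,255))>0)&(c["range_z"]>0)
        q=P[m]-np.r_[b["org"],0];t=np.c_[q[:,:2]@b["x"],q[:,:2]@b["y"],q[:,2]]
        for nm,k in(("tab",t[:,2]>.072),("lug",(t[:,2]<.069)&(t[:,0]>-.03))):
            if k.sum()>5:print(n,nm,k.sum(),np.round(np.percentile(t[k],[2,50,98],axis=0)*1e3).tolist())
        cv2.imwrite(f"pics/{n}_last.png",c["image"][...,::-1])
E
python3 -c "
from h import *
where();lid()"
```

```text
t 0.2 box mm [174.6  -5.4 230.6] F [-0.1 -0.1 -0.5] w 0.08547697731162829
 tool axes in box [[-0.205, 0.979, -0.001], [0.979, 0.205, -0.0], [-0.0, -0.001, -1.0]]
scene tab 206 [[-952.0, -37.0, 73.0], [-44.0, 45.0, 86.0], [-14.0, 47.0, 160.0]]
scene lug 169 [[-29.0, 45.0, 57.0], [-20.0, 63.0, 63.0], [-12.0, 80.0, 67.0]]
side tab 227 [[-79.0, 40.0, 73.0], [-48.0, 45.0, 85.0], [-16.0, 46.0, 91.0]]
side lug 157 [[-30.0, 45.0, 55.0], [-22.0, 63.0, 64.0], [-14.0, 80.0, 67.0]]
```

Emit:
move_arm --rows '[{"dx": 0.0205,"dy": -0.0353,"dz": 0,"ax": 0,"ay": 0,"az": 0,"claw": 0},{"dx": 0.0205,"dy": -0.0353,"dz": 0,"ax": 0,"ay": 0,"az": 0,"claw": 0},{"dx": 0.0205,"dy": -0.0353,"dz": 0,"ax": 0,"ay": 0,"az": 0,"claw": 0},{"dx": 0.0205,"dy": -0.0353,"dz": 0,"ax": 0,"ay": 0,"az": 0,"claw": 0},{"dx": 0.0205,"dy": -0.0353,"dz": 0,"ax": 0,"ay": 0,"az": 0,"claw": 0},{"dx": 0.0205,"dy": -0.0353,"dz": 0,"ax": 0,"ay": 0,"az": 0,"claw": 0},{"dx": 0,"dy": 0,"dz": 0,"ax": 0,"ay": 0,"az": 5.9,"claw": 0},{"dx": 0,"dy": 0,"dz": 0,"ax": 0,"ay": 0,"az": 5.9,"claw": 0}]'

```text
time_s: 0.97
position: [0.5103, 0.1249, 0.2314]
ee_rot: [-0.001, 0.776, 0.631, -0.0]
contact_force: [1.1, -0.7, 0.5]
width: -0.0003
finger_force: 0.0
```

Emit:
move_arm --rows '[{"dx": 0,"dy": 0,"dz": 0.04,"ax": 0,"ay": 0,"az": 0,"claw": 0},{"dx": 0,"dy": 0,"dz": 0.04,"ax": 0,"ay": 0,"az": 0,"claw": 0},{"dx": 0,"dy": 0,"dz": 0.04,"ax": 0,"ay": 0,"az": 0,"claw": 0},{"dx": 0,"dy": 0,"dz": 0.04,"ax": 0,"ay": 0,"az": 0,"claw": 0},{"dx": 0,"dy": 0,"dz": 0,"ax": 0,"ay": 0,"az": 0,"claw": 0},{"dx": 0,"dy": 0,"dz": 0,"ax": 0,"ay": 0,"az": 0,"claw": 0}]'

```text
time_s: 1.47
position: [0.5117, 0.1225, 0.0697]
ee_rot: [-0.001, 0.776, 0.631, -0.003]
contact_force: [-0.1, 0.1, 0.5]
width: -0.0002
finger_force: 0.0
```

```bash
python3 -c "
from h import *
where();lid()
a=cv2.imread('pics/side_last.png')[145:345,180:447];c=bot.read_camera('wrist')['image'][...,::-1]
cv2.imwrite('pics/p1.png',np.hstack([cv2.resize(a,(400,300)),cv2.resize(c,(400,300))]))"
```

```text
t 1.47 box mm [-58.8  70.9  69.7] F [-0.1  0.1  0.5] w -0.0001970712044100742
 tool axes in box [[-0.0, 1.0, -0.005], [1.0, 0.0, -0.003], [-0.003, -0.005, -1.0]]
scene tab 32 [[-953.0, -42.0, 86.0], [-42.0, 41.0, 88.0], [-16.0, 44.0, 161.0]]
scene lug 141 [[-29.0, 47.0, 57.0], [-20.0, 66.0, 63.0], [-12.0, 80.0, 65.0]]
side lug 136 [[-30.0, 53.0, 56.0], [-22.0, 69.0, 64.0], [-14.0, 80.0, 66.0]]
```

View pics/p1.png

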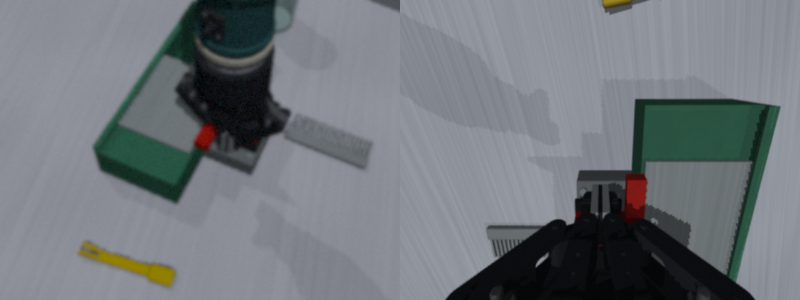

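Tool axes line up with the box and the closed fingers are behind the tab. First push: bring the lid towards the pin without reaching it.

Emit:
move_arm --rows '[{"dx": -0.006,"dy": 0,"dz": 0,"ax": 0,"ay": 0,"az": 0,"claw": 0},{"dx": -0.005,"dy": 0,"dz": 0,"ax": 0,"ay": 0,"az": 0,"claw": 0},{"dx": -0.005,"dy": 0,"dz": 0,"ax": 0,"ay": 0,"az": 0,"claw": 0},{"dx": -0.005,"dy": 0,"dz": 0,"ax": 0,"ay": 0,"az": 0,"claw": 0},{"dx": -0.005,"dy": 0,"dz": 0,"ax": 0,"ay": 0,"az": 0,"claw": 0},{"dx": -0.005,"dy": 0,"dz": 0,"ax": 0,"ay": 0,"az": 0,"claw": 0},{"dx": -0.005,"dy": 0,"dz": 0,"ax": 0,"ay": 0,"az": 0,"claw": 0},{"dx": 0,"dy": 0,"dz": 0,"ax": 0,"ay": 0,"az": 0,"claw": 0}]'

```text
time_s: 2.28
position: [0.5055, 0.0861, 0.0713]
ee_rot: [0.0, 0.777, 0.63, -0.0]
contact_force: [0.9, -0.1, -0.4]
width: -0.0002
finger_force: 0.0
```

```bash
python3 -c "
from h import *
where();lid()"
```

```text
t 2.28 box mm [-57.3  34.1  71.3] F [ 0.9 -0.1 -0.4] w -0.00017963568628232224
 tool axes in box [[0.001, 1.0, -0.0], [1.0, -0.001, -0.001], [-0.001, -0.0, -1.0]]
scene tab 29 [[-959.0, -41.0, 82.0], [-38.0, 19.0, 89.0], [-14.0, 22.0, 161.0]]
scene lug 172 [[-29.0, 23.0, 58.0], [-21.0, 39.0, 63.0], [-12.0, 57.0, 68.0]]
side tab 6 [[-79.0, 22.0, 72.0], [-77.0, 23.0, 74.0], [-31.0, 24.0, 75.0]]
side lug 161 [[-30.0, 22.0, 55.0], [-22.0, 42.0, 64.0], [-14.0, 57.0, 67.0]]
```

Emit:
move_arm --rows '[{"dx": -0.004,"dy": 0,"dz": 0,"ax": 0,"ay": 0,"az": 0,"claw": 0},{"dx": -0.004,"dy": 0,"dz": 0,"ax": 0,"ay": 0,"az": 0,"claw": 0},{"dx": -0.003,"dy": 0,"dz": 0,"ax": 0,"ay": 0,"az": 0,"claw": 0},{"dx": 0.002,"dy": 0,"dz": 0,"ax": 0,"ay": 0,"az": 0,"claw": 0},{"dx": 0,"dy": 0,"dz": 0.01,"ax": 0,"ay": 0,"az": 0,"claw": 0},{"dx": 0,"dy": 0,"dz": 0.01,"ax": 0,"ay": 0,"az": 0,"claw": 0},{"dx": 0,"dy": 0,"dz": 0,"ax": 0,"ay": 0,"az": 0,"claw": 0}]'

```text
time_s: 2.97
position: [0.5027, 0.0787, 0.0493]
ee_rot: [-0.001, 0.776, 0.631, -0.002]
contact_force: [-0.9, -0.1, -0.2]
width: 0.0002
finger_force: 0.0
```

Emit:
move_arm --rows '[{"dx": 0,"dy": 0,"dz": 0.003,"ax": 0,"ay": 0,"az": 0,"claw": 0},{"dx": 0,"dy": 0,"dz": 0.003,"ax": 0,"ay": 0,"az": 0,"claw": 0},{"dx": 0,"dy": 0,"dz": 0.003,"ax": 0,"ay": 0,"az": 0,"claw": 0},{"dx": 0,"dy": 0,"dz": 0.002,"ax": 0,"ay": 0,"az": 0,"claw": 0},{"dx": 0,"dy": 0,"dz": 0,"ax": 0,"ay": 0,"az": 0,"claw": 0},{"dx": 0,"dy": 0,"dz": 0,"ax": 0,"ay": 0,"az": 0,"claw": 0}]'

```text
time_s: 3.47
position: [0.5037, 0.0789, 0.0404]
ee_rot: [-0.0, 0.776, 0.631, -0.0]
contact_force: [-1.7, 0.1, 3.8]
width: -0.0001
finger_force: 2.2
```

```bash
python3 -c "
from h import *
where();lid()"
```

```text
t 3.47 box mm [-57.6  26.6  40.4] F [-1.7  0.1  3.8] w -5.530045450506249e-05
 tool axes in box [[-0.0, 1.0, -0.0], [1.0, 0.0, -0.0], [-0.0, -0.0, -1.0]]
scene tab 13 [[-957.0, -42.0, 88.0], [-946.0, -1.0, 158.0], [-13.0, 11.0, 161.0]]
scene lug 151 [[-29.0, 12.0, 56.0], [-20.0, 32.0, 63.0], [-12.0, 47.0, 65.0]]
side lug 102 [[-30.0, 24.0, 54.0], [-21.0, 37.0, 64.0], [-14.0, 47.0, 66.0]]
```

Emit:
move_arm --rows '[{"dx": 0,"dy": 0,"dz": 0.002,"ax": 0,"ay": 0,"az": 0,"claw": 0},{"dx": 0,"dy": 0,"dz": 0.001,"ax": 0,"ay": 0,"az": 0,"claw": 0},{"dx": 0,"dy": 0,"dz": 0,"ax": 0,"ay": 0,"az": 0,"claw": 0},{"dx": 0,"dy": 0,"dz": 0,"ax": 0,"ay": 0,"az": 0,"claw": 0}]'

```text
time_s: 3.9
position: [0.5037, 0.0789, 0.0375]
ee_rot: [-0.0, 0.776, 0.631, -0.0]
contact_force: [-2.2, -0.2, 6.1]
width: 0.0
finger_force: 2.9
```

Emit:
move_arm --rows '[{"dx": -0.004,"dy": 0,"dz": 0,"ax": 0,"ay": 0,"az": 0,"claw": 0},{"dx": -0.004,"dy": 0,"dz": 0,"ax": 0,"ay": 0,"az": 0,"claw": 0},{"dx": -0.004,"dy": 0,"dz": 0,"ax": 0,"ay": 0,"az": 0,"claw": 0},{"dx": -0.003,"dy": 0,"dz": 0,"ax": 0,"ay": 0,"az": 0,"claw": 0}]'

```text
time_s: 4.23
position: [0.5032, 0.0674, 0.038]
ee_rot: [0.0, 0.775, 0.632, 0.003]
contact_force: [0.5, 5.4, 5.9]
width: 0.0
finger_force: 2.8
```

Emit:
move_arm --rows '[{"dx": -0.003,"dy": 0,"dz": 0,"ax": 0,"ay": 0,"az": 0,"claw": 0},{"dx": -0.004,"dy": 0,"dz": 0,"ax": 0,"ay": 0,"az": 0,"claw": 0},{"dx": -0.004,"dy": 0,"dz": 0,"ax": 0,"ay": 0,"az": 0,"claw": 0},{"dx": -0.004,"dy": 0,"dz": 0,"ax": 0,"ay": 0,"az": 0,"claw": 0},{"dx": 0,"dy": 0,"dz": 0,"ax": 0,"ay": 0,"az": 0,"claw": 0}]'

```text
time_s: 4.65
position: [0.5003, 0.0518, 0.038]
ee_rot: [0.001, 0.776, 0.631, 0.003]
contact_force: [0.3, 3.9, 4.9]
width: -0.0
finger_force: 2.7
```

```bash
python3 -c "
from h import *
where();lid()"
```

```text
t 4.65 box mm [-55.4  -0.6  38. ] F [0.3 3.9 4.9] w -6.920560947347273e-06
 tool axes in box [[-0.002, 1.0, 0.005], [1.0, 0.002, 0.004], [0.004, 0.005, -1.0]]
scene tab 12 [[-957.0, -40.0, 103.0], [-951.0, -33.0, 159.0], [-220.0, 2.0, 162.0]]
scene lug 131 [[-29.0, -15.0, 57.0], [-20.0, 7.0, 63.0], [-12.0, 20.0, 65.0]]
side lug 97 [[-30.0, -1.0, 54.0], [-22.0, 12.0, 64.0], [-14.0, 20.0, 66.0]]
```

The lug is over the pin, with the lid at about 0.040. Next I back off slightly, rise clear of the plate, and push the tab home.

Emit:
move_arm --rows '[{"dx": 0.003,"dy": 0,"dz": 0,"ax": 0,"ay": 0,"az": 0,"claw": 0},{"dx": 0,"dy": 0,"dz": -0.01,"ax": 0,"ay": 0,"az": 0,"claw": 0},{"dx": 0,"dy": 0,"dz": -0.01,"ax": 0,"ay": 0,"az": 0,"claw": 0},{"dx": 0,"dy": 0,"dz": -0.01,"ax": 0,"ay": 0,"az": 0,"claw": 0},{"dx": 0,"dy": 0,"dz": 0,"ax": 0,"ay": 0,"az": 0,"claw": 0}]'

```text
time_s: 5.17
position: [0.4995, 0.0526, 0.0694]
ee_rot: [0.001, 0.776, 0.631, 0.001]
contact_force: [0.1, 0.4, -0.6]
width: 0.0001
finger_force: 0.0
```

Emit:
move_arm --rows '[{"dx": -0.005,"dy": 0,"dz": 0,"ax": 0,"ay": 0,"az": 0,"claw": 0},{"dx": -0.005,"dy": 0,"dz": 0,"ax": 0,"ay": 0,"az": 0,"claw": 0},{"dx": -0.005,"dy": 0,"dz": 0,"ax": 0,"ay": 0,"az": 0,"claw": 0},{"dx": -0.005,"dy": 0,"dz": 0,"ax": 0,"ay": 0,"az": 0,"claw": 0},{"dx": -0.005,"dy": 0,"dz": 0,"ax": 0,"ay": 0,"az": 0,"claw": 0},{"dx": -0.005,"dy": 0,"dz": 0,"ax": 0,"ay": 0,"az": 0,"claw": 0},{"dx": -0.005,"dy": 0,"dz": 0,"ax": 0,"ay": 0,"az": 0,"claw": 0},{"dx": 0,"dy": 0,"dz": 0,"ax": 0,"ay": 0,"az": 0,"claw": 0}]'

```text
time_s: 5.83
position: [0.4913, 0.0165, 0.0672]
ee_rot: [0.0, 0.777, 0.63, -0.0]
contact_force: [0.8, 1.0, -0.4]
width: 0.0006
finger_force: 0.9
```

```bash
python3 -c "
from h import *
where();lid()"
```

```text
t 5.83 box mm [-57.  -37.   67.2] F [ 0.8  1.  -0.4] w 0.0005514601034956231
 tool axes in box [[0.002, 1.0, 0.0], [1.0, -0.002, -0.001], [-0.001, 0.0, -1.0]]
scene tab 19 [[-956.0, -52.0, 88.0], [-45.0, -48.0, 90.0], [-15.0, 2.0, 161.0]]
scene lug 133 [[-29.0, -49.0, 59.0], [-20.0, -32.0, 63.0], [-12.0, -13.0, 67.0]]
side lug 137 [[-30.0, -49.0, 56.0], [-22.0, -30.0, 64.0], [-14.0, -14.0, 66.0]]
```

Emit:
move_arm --rows '[{"dx": -0.002,"dy": 0,"dz": 0,"ax": 0,"ay": 0,"az": 0,"claw": 0},{"dx": -0.002,"dy": 0,"dz": 0,"ax": 0,"ay": 0,"az": 0,"claw": 0},{"dx": -0.002,"dy": 0,"dz": 0,"ax": 0,"ay": 0,"az": 0,"claw": 0},{"dx": 0,"dy": 0,"dz": 0,"ax": 0,"ay": 0,"az": 0,"claw": 0}]'

```text
time_s: 6.27
position: [0.489, 0.0114, 0.067]
ee_rot: [-0.0, 0.776, 0.63, -0.001]
contact_force: [0.8, 1.5, 0.3]
width: 0.0
finger_force: 0.5
```

Emit:
move_arm --rows '[{"dx": -0.001,"dy": 0,"dz": 0,"ax": 0,"ay": 0,"az": 0,"claw": 0},{"dx": 0,"dy": 0,"dz": 0,"ax": 0,"ay": 0,"az": 0,"claw": 0}]'

```text
time_s: 6.43
position: [0.4889, 0.0106, 0.0671]
ee_rot: [-0.0, 0.776, 0.63, -0.001]
contact_force: [0.3, 0.2, 0.1]
width: 0.0001
finger_force: 0.1
```

Emit:
move_arm --rows '[{"dx": -0.001,"dy": 0,"dz": 0,"ax": 0,"ay": 0,"az": 0,"claw": 0},{"dx": 0,"dy": 0,"dz": 0,"ax": 0,"ay": 0,"az": 0,"claw": 0}]'

```text
time_s: 6.6
position: [0.489, 0.0105, 0.0672]
ee_rot: [-0.0, 0.776, 0.631, -0.0]
contact_force: [-0.2, 3.0, -1.4]
width: 0.0
finger_force: 0.9
```

Emit:
move_arm --rows '[{"dx": -0.001,"dy": 0,"dz": 0,"ax": 0,"ay": 0,"az": 0,"claw": 0},{"dx": 0,"dy": 0,"dz": 0,"ax": 0,"ay": 0,"az": 0,"claw": 0}]'

```text
time_s: 6.77
position: [0.489, 0.0105, 0.0672]
ee_rot: [-0.001, 0.776, 0.631, -0.0]
contact_force: [-0.7, 4.9, -2.1]
width: -0.0002
finger_force: 2.2
```

```bash
python3 -c "
from h import *
where();lid()"
```

```text
t 6.77 box mm [-58.  -43.4  67.2] F [-0.7  4.9 -2.1] w -0.0002378483400319762
 tool axes in box [[-0.001, 1.0, -0.001], [1.0, 0.001, 0.001], [0.001, -0.001, -1.0]]
scene tab 22 [[-954.0, -58.0, 79.0], [-34.0, -56.0, 89.0], [-13.0, 1.0, 162.0]]
scene lug 138 [[-28.0, -55.0, 58.0], [-20.0, -37.0, 63.0], [-12.0, -20.0, 67.0]]
side lug 138 [[-30.0, -56.0, 57.0], [-22.0, -35.0, 64.0], [-14.0, -20.0, 66.0]]
```

The lid stopped at y = -43.4 and the force rose, so it's at its stop. Backing off and rising.

Emit:
move_arm --rows '[{"dx": 0.005,"dy": 0,"dz": 0,"ax": 0,"ay": 0,"az": 0,"claw": 0},{"dx": 0.005,"dy": 0,"dz": 0,"ax": 0,"ay": 0,"az": 0,"claw": 0},{"dx": 0,"dy": 0,"dz": -0.02,"ax": 0,"ay": 0,"az": 0,"claw": 0},{"dx": 0,"dy": 0,"dz": -0.04,"ax": 0,"ay": 0,"az": 0,"claw": 0},{"dx": 0,"dy": 0,"dz": -0.04,"ax": 0,"ay": 0,"az": 0,"claw": 0},{"dx": 0.02,"dy": 0,"dz": -0.03,"ax": 0,"ay": 0,"az": 0,"claw": 0},{"dx": 0,"dy": 0,"dz": 0,"ax": 0,"ay": 0,"az": 0,"claw": 0},{"dx": 0,"dy": 0,"dz": 0,"ax": 0,"ay": 0,"az": 0,"claw": 0}]'

```text
time_s: 7.53
position: [0.4977, 0.0396, 0.1995]
ee_rot: [0.002, 0.776, 0.631, 0.003]
contact_force: [0.2, -0.6, 0.0]
width: 0.0003
finger_force: 0.0
```

```bash
python3 - <<'E'
from h import *
where();lid()
b=np.load("box.npz")
for n in("scene","side"):
    c=bot.read_camera(n);q=pts(c)-np.r_[b["org"],0];x=q[...,:2]@b["x"];y=q[...,:2]@b["y"]
    m=(x>-.031)&(x<-.015)&(y>-.018)&(y<-.002)&(q[...,2]>.04)&(q[...,2]<.07);print(n,"pin z",np.round(np.percentile(q[...,2][m],[50,90,98]),4) if m.any() else None)
    m=(x>-.078)&(x<-.038)&(y>-.02)&(y<.045)&(q[...,2]<.06)&(q[...,2]>.03);print("plate z",np.round(np.median(q[...,2][m]),4),m.sum())
a=cv2.imread('pics/side_last.png')[145:345,180:447];c=cv2.imread('pics/scene_last.png')[145:325,210:450]
cv2.imwrite('pics/p2.png',np.hstack([cv2.resize(a,(400,300)),cv2.resize(c,(400,300))]))
E
```

```text
t 7.53 box mm [-55.5 -13.2 199.5] F [ 0.2 -0.6  0. ] w 0.0002634312803359936
 tool axes in box [[-0.002, 1.0, 0.006], [1.0, 0.002, 0.002], [0.002, 0.006, -1.0]]
scene tab 167 [[-949.0, -58.0, 73.0], [-43.0, -54.0, 84.0], [-14.0, -34.0, 160.0]]
scene lug 134 [[-28.0, -55.0, 57.0], [-20.0, -38.0, 63.0], [-12.0, -20.0, 67.0]]
side tab 178 [[-76.0, -60.0, 73.0], [-43.0, -55.0, 83.0], [-17.0, -54.0, 90.0]]
side lug 144 [[-29.0, -99.0, 42.0], [-22.0, -36.0, 64.0], [-14.0, -20.0, 67.0]]
scene pin z [0.0546 0.0578 0.0589]
plate z 0.0463 467
side pin z [0.0541 0.0588 0.0596]
plate z 0.047 612
```

View pics/p2.png

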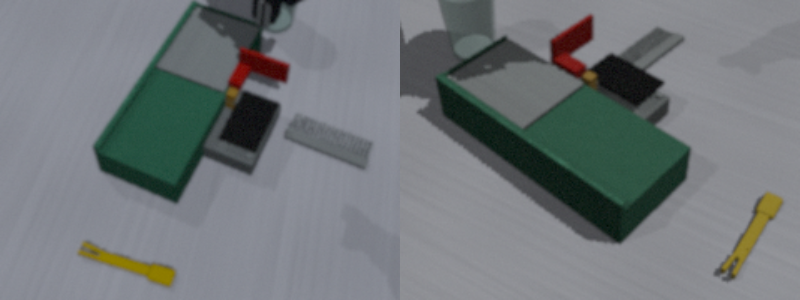

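The picture shows the lid home over the well and the brass pin (around (232,97) left, (590,78) right) up directly behind the lug. The plate is back at 46 mm, and the other objects haven't moved.

```bash
python3 -c "
from cell import bot
print(bot.hand_in())"
```

```text
the job is handed in; nothing more can be done
None
```

The box is shut and locked: the lid is at its stop, the pin is back up behind the lug, the jar, tick remover and comb look unmoved, the hand is clear, and the job is handed in (no verdict was returned).

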